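# Pull down a bulkhead lamp's bezel with its four wing nuts

### The arm

A 6-joint arm with a two-finger parallel gripper is mounted at the origin on the work surface. World frame = base frame: x ahead of the robot, y to its left, z up, the work surface at z = 0. Lengths are in m, angles in rad, forces in N, time in s.
With the tool pointing down it reaches from about 0.25 to 0.725 m from the base axis. Payload 4 kg.
Tool frame: the origin (TCP) lies at the very end of the fingers, on their centre line; the grasp point (between the pads) lies 19 mm behind it (bot.grip_point_offset is the distance from the TCP to the grasp point, in m); z points along the fingers, y is the line along which they close (so a half turn about z gives the same grasp; the last joint's range is limited). The gripper opens to 85 mm and grips with 20 to 120 N. Pads are 22 mm wide; open, the fingers measure 114 mm over their backs; the gripper's body (76 mm by 85 mm) begins 54 mm behind the grasp point. The pads swing forward as they close: fully open they stand 13 mm farther back than shut.
Start: joints at [1.155, 0.241, 0.005, 1.335, 0, 1.571], TCP at [0.202, 0.457, 0.231] pointing down, gripper open.
Joint ranges: [-2.72, 2.72], [-1.05, 1.87], [-1.09, 1.28], [-1.99, 2.15], [-1.42, 1.44], [-3.14, 3.14]. Speed limits (rad/s): [2.79, 2.79, 3.14, 3.14, 3.14, 3.14].

### API

Orientations are given as a rotation vector (axis times angle).
In Python, from cell import bot gives the robot as it stands.
- The arm moves only by the tool move_arm, never from a script. Its arguments are lists of equal length, an entry for each row: "linear": the shift along the tool's x, y, z in units of 40 mm (1.0 is 40 mm), a list of three; "twist": the turn about the tool's z in units of 8 degrees (1.0 is 8 degrees); "gripper": the finger opening in mm, from 0 to 85.4. In form: {"linear": [[tx, ty, tz], ...], "twist": [twist, ...], "gripper": [gripper, ...]}. A call has exactly 8 rows; each row is the pose to reach, as a shift and turn from the pose commanded when the call began, along the tool's axes at that moment; what a row does not reach only later rows make up. A row lasts 1/10 s, in which the tool goes at most 50 mm and 8.59 degrees, less where a joint would pass 70% of its speed; a pose out of reach is approached as far as the arm can. A call with a gripper value outside its range is refused whole. The fingers move at their own pace and stop on an object; the grip force is fixed at half the most. Time passes only in rows, so rows that repeat a pose let the fingers close, or fill a call up. It gives the time, the measured TCP pose, the force, the opening and the grip force at its end, in the units of the state.
- bot.sense(): the state, without advancing time (a new reading comes with each control period).
- bot.get_image(name): name is "side" or "top"; returns a dict with "img" (384x512x3 uint8, red, green, blue), "fx", "fy", "cx", "cy" (pixels), "rvec" (rotation vector, rad) and "tvec" (3), from world to camera coordinates, as OpenCV has them. Camera axes: x right, y down, z forward; pixel columns grow to the right and rows downward; lengths in m; the calibration is good to about 2 mm. A picture is of the moment at which its call begins. There is no depth.
- bot.hand_in(): hands the job in; it is judged then, once.
The state is a dict: "clock": time; "qpos": joint angles; "qd": joint speeds; "tau": joint torques, N m; "tcp_pos": TCP position; "ee_rot": TCP orientation; "ft_force": force on the tool from outside, world axes, zero at the start; "wrist_torque": the same for the moment, N m; "width": finger opening in m; "grip_force": force on a finger pad.
Only numpy, scipy, OpenCV 4.12 (cv2) and the standard library are available. Lean on these libraries where they do the work, as an engineer would, in place of code of your own. Each camera call takes 0.05 s, during which the arm holds its last target. There are 200 camera calls.

### The job

The chromed glass bezel of the bulkhead lamp is only finger tight. Tighten its four brass wing nuts clockwise in cross order, each about half a turn until you feel it pull its lug hard home, nut and opposite nut first and then the other two; make each properly tight, but force none of them any further and do not lean on the bezel, or the glass cracks. Then let go, and leave the other things on the bench where they are.

Things in the scene. Friction and masses are not known exactly. Their poses are not given: they have to be found in the camera images.
- lamp: round white bulkhead lamp lying face up in a plywood nest disc (244 mm across) that is screwed to the bench; origin on the bench under its centre, z up. Four studs stand on a circle of 88 mm radius, at 45 (a), 135 (b), -135 (c) and -45 (d) degrees from its x axis; so a faces c, and b faces d
- bezel: chromed bezel ring of the lamp with its domed glass, 197 mm across, 8 mm thick, with four lugs over the studs; origin at the centre of its underside, 74.5 mm above the bench at the start. It rides on a springy gasket (about 10 N/mm) and comes home on four hidden hard steel spacers round the studs, 1.3 to 3.8 mm lower (2.5 on average), differing from lamp to lamp and stud to stud, unseen
- wing_a: brass wing nut on stud a, across the bezel from c; all four are alike. Origin on the stud's axis at the nut's underside (82.5 mm above the bench at the start), z up along the stud, x along the wings. Hub 25 mm across, up to 10 mm above the origin; the two flat-sided wings stand from 10 to 34 mm above it and from 5 to 30 mm either side of the axis along x, 10 mm thick along y
- wing_b: brass wing nut on stud b, across from d; as wing_a. Pinch both wings across y from above, or push the flank of one wing round with closed fingertips; tips about 16 mm above its origin
- wing_c: brass wing nut on stud c, across from a; as wing_a. Right-hand coarse thread, 6 mm a turn: each nut sinks 0.95 mm per rad as it is tightened
- wing_d: brass wing nut on stud d, across from b; as wing_a
- nut_a (a joint): turning of wing nut a in rad, growing as it is tightened (clockwise from above); -0.2 to 0 at the start (finger tight). While only the gasket gives it turns against 0.06 to 0.15 N m. At 1.3 to 4.0 rad (2.7 on average, each nut its own) its lug meets the hard spacer; from there the torque climbs by about 0.35 N m and the clamping by about 75 N per rad
- nut_b (a joint): turning of wing nut b, as nut_a. Each newton of clamping takes 4 to 5.4 mN m of torque, on top of 0.06 N m of thread drag: 0.25 N m is a properly tight nut (about 40 N on its lug; it may lose a quarter as the others are tightened), below 0.16 N m (18 N) it is not yet tight, and above 0.34 N m (70 N) it is overtightened
- nut_c (a joint): turning of wing nut c, as nut_a. The nuts stay where they are left
- nut_d (a joint): turning of wing nut d, as nut_a
- trim0: chromed downlight trim ring standing on the bench, 86 mm across the flange, 34 mm tall; origin at the centre of its underside. Bystander
- trim1: a second such trim ring; origin under its centre. Bystander
- trim2: a third such trim ring; origin under its centre. Bystander
- spare_nut: loose spare brass wing nut standing on the bench near the nest, 60 mm over the wings, 34 mm tall; not part of the job; origin under its centre. Bystander
- spray: blue spray bottle, 72 mm across, 203 mm tall; origin under its centre. Bystander
- driver: screwdriver with an orange handle, 200 mm long, lying on the bench; origin under its centre. Bystander
- clip_tray: grey tray of steel spring clips, 150 x 110 x 35 mm; origin under its centre. Bystander
- tape: roll of orange tape, 96 mm across, 45 mm tall; origin under its centre. Bystander

How it is judged:
On the way, in this order (a step that is already met when the one before it is completed fails the run):
1. one wing nut has been tightened about half a turn (value of joint any of nut_a, nut_b, nut_c, nut_d above 1.4 rad), for 0.2 s.
2. the nut opposite the first has been tightened too ((value of joint each of nut_a, nut_c above 1.4 rad or value of joint each of nut_b, nut_d above 1.4 rad)), for 0.2 s.
3. the other two nuts have been tightened as well (value of joint each of nut_a, nut_b, nut_c, nut_d above 1.4 rad), for 0.2 s.
At the end, for the whole second after the job is handed in: all four wing nuts clamp their lugs with more than 18 N each (about 0.15 N m), all are turned past 1.4 rad and at rest, the bezel lies level within 0.012 rad, and no bystander has been moved 30 mm or more (all of step 3 and contact force between each of wing_a, wing_b, wing_c, wing_d and bezel above 18 N and angle between bezel's own z axis and vertical below 0.012 rad and velocity of joint each of nut_a, nut_b, nut_c, nut_d below 0.05 rad/s and distance of each of trim0, trim1, trim2, spare_nut, spray, driver, clip_tray, tape from where it was at the start of the episode below 0.03 m); the robot touches nothing.
It fails at once if a wing nut is overtightened: more than 70 N on its lug (contact force between any of wing_a, wing_b, wing_c, wing_d and bezel above 70 N).
It fails at once if two neighbouring nuts are tightened (past 1.4 rad) before either of the opposite pairs is ((value of joint each of nut_a, nut_b above 1.4 rad or value of joint each of nut_b, nut_c above 1.4 rad or value of joint each of nut_c, nut_d above 1.4 rad or value of joint each of nut_d, nut_a above 1.4 rad) and not (value of joint each of nut_a, nut_c above 1.4 rad or value of joint each of nut_b, nut_d above 1.4 rad)).
It fails at once if the gripper bears on the bezel or its glass with more than 15 N (contact force between the arm and bezel above 15 N).
It fails at once if a bystander is moved 30 mm or more (distance of any of trim0, trim1, trim2, spare_nut, spray, driver, clip_tray, tape from where it was at the start of the episode above 0.03 m).
It also fails if it takes over 72 s, if anything falls off the work surface, if the arm or the gripper's body presses on something with over 40 N, if the wrist force passes 120 N, or if a joint passes its speed limit or range.

## Working session

There is one attempt and no reset: what is moved stays moved. The work goes in short steps, Python scripts to look and compute and a tool call to move; the robot and the scene stay as the last step left them, time stands still between calls to the robot, and variables do not carry over. Pictures are saved under pics/ and viewed, at most 10 in all, crops included, and the job is handed in when it is done.

Besides the shell and the picture viewer there is one more tool, called after "Call:" in YAML: its name, and indented under it one key for each argument. move_arm: Moves the arm, as the interface text tells. Its arguments: {"type":"object","properties":{"linear":{"type":"array"},"twist":{"type":"array"},"gripper":{"type":"array"}},"required":["linear","twist","gripper"]}

```bash
mkdir -p pics; ls; python3 - <<'E'
from cell import bot
import cv2,numpy as np
for n in("top","side"):
    d=bot.get_image(n); cv2.imwrite(f"pics/{n}0.png",d["img"][:,:,::-1])
    R=cv2.Rodrigues(np.array(d["rvec"]))[0]; print(n,d["fx"],d["cx"],d["cy"],(-R.T@np.array(d["tvec"])).round(3),R.round(2).tolist())
print(bot.sense())
E
```

```text
pics
top 377.55808935117756 259.78163565532054 196.29096969310294 [ 0.254 -0.005  1.393] [[-0.01, -1.0, 0.0], [-0.99, 0.01, -0.17], [0.17, -0.01, -0.99]]
side 447.8210137299214 253.26548254158243 193.3232900775865 [0.122 1.003 1.271] [[-0.95, -0.31, -0.01], [-0.22, 0.71, -0.67], [0.22, -0.64, -0.74]]
{'clock': 0.1, 'qpos': array([ 1.15498877e+00,  2.41335725e-01,  3.82582678e-03,  1.33521382e+00,
       -1.99667886e-05,  1.57077998e+00]), 'qd': array([ 7.76538930e-04, -1.97066718e-03,  2.81308461e-03, -4.95392094e-04,
        6.96269366e-05, -7.50189843e-05]), 'tau': array([-1.32266882e-05, -3.73136902e+01,  2.53009772e+01,  1.08164977e-02,
       -9.74027365e-07, -1.46979056e-05]), 'tcp_pos': array([0.20173263, 0.4568553 , 0.23049031]), 'ee_rot': array([-6.48350330e-01, -3.07357456e+00,  2.96845576e-03]), 'ft_force': array([ 0.7148188 , -0.358953  ,  0.18638214]), 'wrist_torque': array([-0.00282406,  0.03718306, -0.00849624]), 'grip_force': 0.0, 'width': 0.08522055163201565}
```

View pics/top0.png

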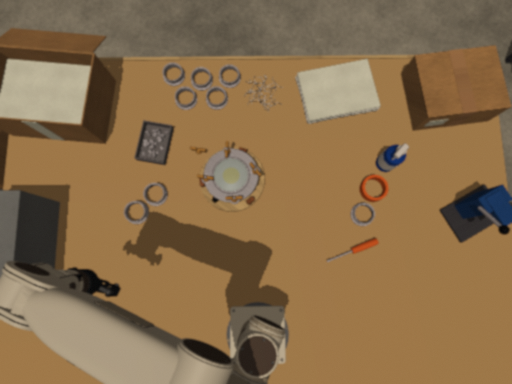

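View pics/side0.png

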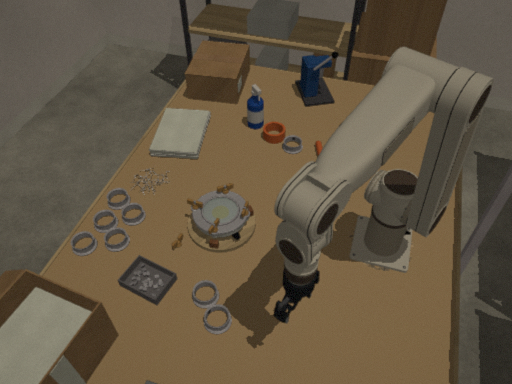

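```bash
cat > h.py <<'E'
import cv2,numpy as np
from cell import bot
def cam(d):
    R=cv2.Rodrigues(np.array(d["rvec"]))[0]; t=np.array(d["tvec"]).ravel()
    K=np.array([[d["fx"],0,d["cx"]],[0,d["fy"],d["cy"]],[0,0,1]]); return K,R,t
def unproj(d,uv,z):
    K,R,t=cam(d); r=R.T@np.linalg.inv(K)@np.array([*uv,1.]); c=-R.T@t
    return c+r*(z-c[2])/r[2]
def rect(d,z,x0,y0,s,n):
    # output: column -> -y (left = +y), row -> -x (up = +x), centred on x0,y0; s m/px
    K,R,t=cam(d)
    A=np.array([[0,-s,x0+s*n/2],[-s,0,y0+s*n/2],[0,0,z],[0,0,1]])
    H=K@np.c_[R,t]@A
    return cv2.warpPerspective(d["img"],np.linalg.inv(H),(n,n),flags=cv2.INTER_CUBIC)
E
python3 - <<'E'
from h import *
ims=[]
d=bot.get_image("top"); c=unproj(d,(231,177),.085); print(c)
for n in("top","side"):
    d=bot.get_image(n); im=rect(d,.106,c[0],c[1],.0007,400)
    for k in range(0,400,50): im[k,::4]=0; im[::4,k]=0
    ims.append(im)
cv2.imwrite("pics/r1.png",np.hstack(ims)[:,:,::-1])
for n,p in dict(spare=(199,150),tray=(155,143),t0=(156,193),t1=(137,211),t2=(363,213),tape=(374,187)).items(): print(n,unproj(bot.get_image("top"),p,.02).round(3))
E
```

```text
[0.54716211 0.08907989 0.085     ]
spare [0.667 0.214 0.02 ]
tray [0.696 0.381 0.02 ]
t0 [0.504 0.37  0.02 ]
t1 [0.438 0.437 0.02 ]
t2 [ 0.422 -0.39   0.02 ]
tape [ 0.518 -0.436  0.02 ]
```

View pics/r1.png

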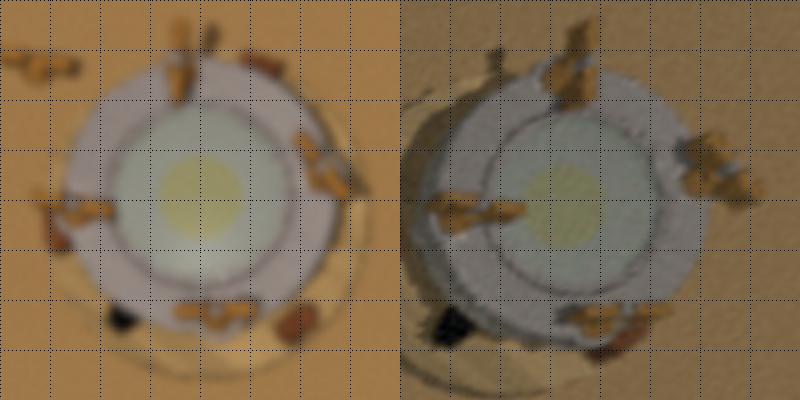

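Call:
move_arm:
  linear:
    - [-1.05, -0.28, 0]
    - [-2.1, -0.56, 0]
    - [-3.15, -0.84, 0]
    - [-4.2, -1.12, 0]
    - [-5.25, -1.4, 0]
    - [-6.3, -1.68, 0]
    - [-7.35, -1.96, 0]
    - [-8.4, -2.24, 0]
  twist: [-1, -2, -3, -4, -5, -6, -7, -8]
  gripper: [36, 36, 36, 36, 36, 36, 36, 36]

```text
clock: 1.35
tcp_pos: [0.472, 0.2406, 0.2315]
ee_rot: [-1.031, 2.967, 0.0]
ft_force: [0.6, -0.0, -0.9]
width: 0.036
grip_force: 0.0
```

```bash
cat >> h.py <<'E'
def st():
    s=bot.sense(); R=cv2.Rodrigues(s["ee_rot"])[0]; np.set_printoptions(precision=4,suppress=True)
    print("t",round(s["clock"],2),"tcp",s["tcp_pos"],"xang",round(np.degrees(np.arctan2(R[1,0],R[0,0])),1),"tilt",round(R[2,2],4),"q1,q6 deg",np.degrees(s["qpos"][[0,5]]).round(1),"F",s["ft_force"].round(2),"Tz",s["wrist_torque"].round(3),"w",round(s["width"]*1e3,1),"g",round(s["grip_force"],1))
    return s,R
def go(x,y,z,ang):
    s,R=st(); d=R.T@(np.array([x,y,z])-s["tcp_pos"])/.04
    a=np.degrees(np.arctan2(R[1,0],R[0,0])); print("shift units",d.round(3),"twist",round(((a-ang+180)%360-180)/8,2))
E
python3 -c "
from h import *
go(.643,.103,.14,3)"
```

```text
t 1.35 tcp [0.472  0.2406 0.2315] xang -141.7 tilt -1.0 q1,q6 deg [ 27.  -11.3] F [ 0.56 -0.   -0.88] Tz [ 0.078 -0.063  0.036] w 36.0 g 0.0
shift units [-1.219 -5.351  2.289] twist -18.08
```

Call:
move_arm:
  linear:
    - [-0.15, -0.67, 0]
    - [-0.3, -1.34, 0]
    - [-0.46, -2.0, 0]
    - [-0.61, -2.67, 0]
    - [-0.76, -3.34, 0]
    - [-0.91, -4.0, 0]
    - [-1.07, -4.68, 0.2]
    - [-1.22, -5.35, 0.5]
  twist: [-1.05, -2.1, -3.15, -4.2, -5.25, -6.3, -7.35, -8.4]
  gripper: [36, 36, 36, 36, 36, 36, 36, 36]

```text
clock: 2.15
tcp_pos: [0.6424, 0.1026, 0.212]
ee_rot: [-2.5, 1.9, -0.002]
ft_force: [-0.3, 0.6, -0.4]
width: 0.036
grip_force: 0.0
```

Call:
move_arm:
  linear:
    - [0, 0, 0.2]
    - [0, 0, 0.4]
    - [0, 0, 0.6]
    - [0, 0, 0.8]
    - [0, 0, 1.0]
    - [0, 0, 1.2]
    - [0, 0, 1.4]
    - [0, 0, 1.6]
  twist: [-1.05, -2.1, -3.15, -4.2, -5.25, -6.3, -7.35, -8.4]
  gripper: [36, 36, 36, 36, 36, 36, 36, 36]

```text
clock: 2.95
tcp_pos: [0.6409, 0.1033, 0.1469]
ee_rot: [3.135, -0.199, -0.0]
ft_force: [0.3, 0.2, -0.6]
width: 0.0357
grip_force: 0.0
```

```bash
python3 - <<'E'
from h import *
go(.643,.103,.0995,3)
o=[]
for n in("side","top"):
    d=bot.get_image(n); K,R,t=cam(d)
    u,v=cv2.projectPoints(np.array([[.62,.1,.12]]),d["rvec"],d["tvec"],K,None)[0].ravel().astype(int)
    c=d["img"][max(v-45,0):v+45,u-50:u+50]; o.append(cv2.resize(c,(400,400*c.shape[0]//c.shape[1]),interpolation=2)[:360])
cv2.imwrite("pics/c1.png",np.hstack([cv2.resize(x,(400,360)) for x in o])[:,:,::-1])
E
```

```text
t 2.95 tcp [0.6409 0.1033 0.1469] xang -7.3 tilt -1.0 q1,q6 deg [   9.2 -163.6] F [ 0.33  0.23 -0.61] Tz [-0.008  0.002  0.048] w 35.7 g 0.0
shift units [0.053 0.001 1.184] twist -1.28
```

View pics/c1.png

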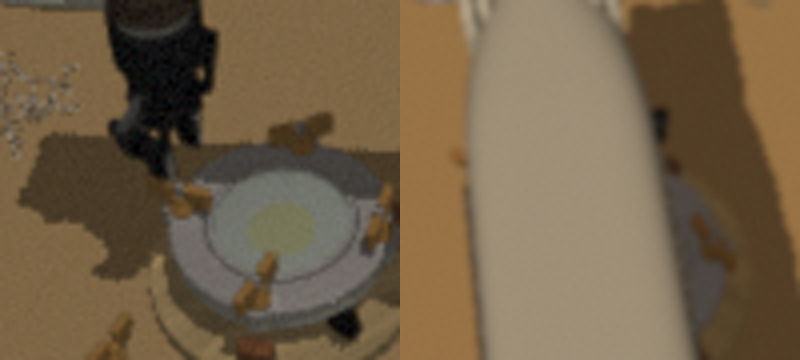

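Call:
move_arm:
  linear:
    - [0.05, 0, 0.3]
    - [0.05, 0, 0.6]
    - [0.05, 0, 0.9]
    - [0.05, 0, 1.15]
    - [0.05, 0, 1.18]
    - [0.05, 0, 1.18]
    - [0.05, 0, 1.18]
    - [0.05, 0, 1.18]
  twist: [-0.6, -1.25, -1.25, -1.25, -1.25, -1.25, -1.25, -1.25]
  gripper: [36, 36, 36, 36, 30, 15, 5, 5]

```text
clock: 3.85
tcp_pos: [0.6433, 0.1023, 0.1005]
ee_rot: [3.14, 0.064, 0.001]
ft_force: [0.9, -2.7, -2.1]
width: 0.0081
grip_force: 62.3
```

```bash
python3 -c "
from h import *
st()"
```

```text
t 3.85 tcp [0.6433 0.1023 0.1005] xang 2.3 tilt -1.0 q1,q6 deg [   9.1 -173.3] F [ 0.95 -2.71 -2.14] Tz [-0.615 -0.255  0.015] w 8.1 g 62.3
```

Call:
move_arm:
  linear:
    - [0, 0, 0.003]
    - [0, 0, 0.006]
    - [0, 0, 0.01]
    - [0, 0, 0.013]
    - [0, 0, 0.016]
    - [0, 0, 0.02]
    - [0, 0, 0.023]
    - [0, 0, 0.026]
  twist: [1, 2, 3, 4, 5, 6, 7, 8]
  gripper: [5, 5, 5, 5, 5, 5, 5, 5]

```text
clock: 4.65
tcp_pos: [0.6438, 0.1033, 0.0994]
ee_rot: [-2.693, 1.616, -0.002]
ft_force: [2.3, -0.1, -3.2]
width: 0.008
grip_force: 62.1
```

```bash
python3 - <<'E'
from h import *
st()
d=bot.get_image("side"); K,R,t=cam(d)
u,v=cv2.projectPoints(np.array([[.62,.1,.12]]),d["rvec"],d["tvec"],K,None)[0].ravel().astype(int)
c=d["img"][v-45:v+30,u-50:u+50]; cv2.imwrite("pics/c2.png",cv2.resize(c,None,fx=5,fy=5,interpolation=2)[:,:,::-1]); st()
E
```

```text
t 4.65 tcp [0.6438 0.1033 0.0994] xang -61.9 tilt -1.0 q1,q6 deg [   9.1 -109. ] F [ 2.28 -0.08 -3.2 ] Tz [-0.182 -0.65   0.103] w 8.0 g 62.1
t 4.7 tcp [0.6439 0.1033 0.0994] xang -62.1 tilt -1.0 q1,q6 deg [   9.1 -108.8] F [ 2.15  0.74 -3.41] Tz [-0.145 -0.575 -0.099] w 8.3 g 62.1
```

View pics/c2.png

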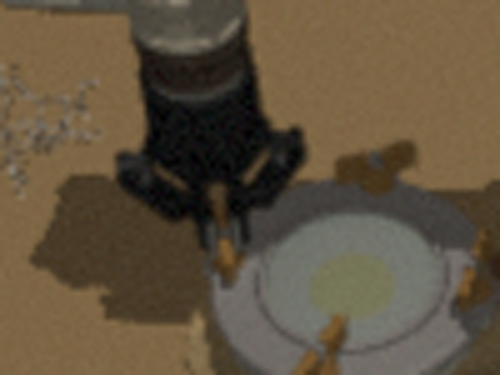

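```bash
cat >> h.py <<'E'
def avg(n=5):
    a=[]
    for i in range(n):
        s=bot.sense(); a.append([s["tau"][5],s["wrist_torque"][2],*s["ft_force"]]);
        if i<n-1: bot.get_image("side")
    a=np.array(a); print("tau6",a[:,0].round(4),"Tz",a[:,1].round(3),"means",a.mean(0).round(3)); st()
E
python3 -c "
from h import *
avg(6)"
```

```text
tau6 [ 0.2762  0.5336  0.102  -0.0417 -0.0551 -0.037 ] Tz [-0.099 -0.048 -0.021 -0.053 -0.019 -0.058] means [ 0.13  -0.05   3.211  0.246 -3.197]
t 4.95 tcp [0.6438 0.1033 0.0995] xang -61.5 tilt -1.0 q1,q6 deg [   9.1 -109.4] F [ 4.09 -0.47 -3.48] Tz [-0.056 -0.898 -0.058] w 8.1 g 62.1
```

Call:
move_arm:
  linear:
    - [0, 0, 0.0]
    - [0, 0, 0.0]
    - [0, 0, 0.003]
    - [0, 0, 0.003]
    - [0, 0, 0.003]
    - [0, 0, 0.003]
    - [0, 0, 0.003]
    - [0, 0, 0.003]
  twist: [0.5, 1, 1, 1, 1, 1, 1, 1]
  gripper: [5, 5, 5, 5, 5, 5, 5, 5]

```text
clock: 5.75
tcp_pos: [0.6439, 0.1033, 0.0993]
ee_rot: [-2.581, 1.789, -0.002]
ft_force: [5.4, 0.9, -4.0]
width: 0.008
grip_force: 62.0
```

```bash
python3 -c "
from h import *
avg(3)"
```

```text
tau6 [-0.0571 -0.0571 -0.0571] Tz [-0.066 -0.032 -0.028] means [-0.057 -0.042  5.401  0.534 -3.751]
t 5.85 tcp [0.6439 0.1033 0.0993] xang -69.5 tilt -1.0 q1,q6 deg [   9.1 -101.4] F [ 5.15  0.51 -3.41] Tz [ 0.001 -1.147 -0.028] w 7.9 g 62.0
```

Call:
move_arm:
  linear:
    - [0.005, -0.014, 0.01]
    - [0.005, -0.014, 0.014]
    - [0.005, -0.014, 0.016]
    - [0.005, -0.014, 0.017]
    - [0.005, -0.014, 0.018]
    - [0.005, -0.014, 0.018]
    - [0.005, -0.014, 0.019]
    - [0.005, -0.014, 0.019]
  twist: [0.6, 1.2, 1.7, 2.0, 2.2, 2.3, 2.4, 2.5]
  gripper: [5, 5, 5, 5, 5, 5, 5, 5]

```text
clock: 6.65
tcp_pos: [0.6443, 0.1034, 0.099]
ee_rot: [-2.228, 2.212, -0.002]
ft_force: [5.0, 1.1, 0.3]
width: 0.0079
grip_force: 62.4
```

```bash
python3 -c "
from h import *
avg(4)"
```

```text
tau6 [-0.0074  0.1113  0.0703  0.0309] Tz [ 0.077  0.068  0.068 -0.003] means [0.051 0.052 5.175 0.893 0.136]
t 6.8 tcp [0.6444 0.1034 0.099 ] xang -89.6 tilt -1.0 q1,q6 deg [  9.1 -81.3] F [4.91 0.03 0.15] Tz [ 0.087 -1.065 -0.003] w 8.2 g 62.4
```

Call:
move_arm:
  linear:
    - [0, 0, 0.002]
    - [0, 0, 0.004]
    - [0, 0, 0.006]
    - [0, 0, 0.007]
    - [0, 0, 0.008]
    - [0, 0, 0.009]
    - [0, 0, 0.01]
    - [0, 0, 0.01]
  twist: [0.6, 1.2, 1.7, 2.1, 2.35, 2.6, 2.85, 3.1]
  gripper: [5, 5, 5, 5, 5, 5, 5, 5]

```text
clock: 7.6
tcp_pos: [0.6448, 0.1033, 0.0986]
ee_rot: [-1.699, 2.639, -0.002]
ft_force: [6.3, 1.0, -1.7]
width: 0.0081
grip_force: 62.4
```

```bash
python3 -c "
from h import *
avg(3)"
```

```text
tau6 [-0.1699  0.1366  0.0983] Tz [ 0.119  0.036 -0.035] means [ 0.022  0.04   6.213  1.168 -1.025]
t 7.7 tcp [0.6448 0.1032 0.0986] xang -114.4 tilt -1.0 q1,q6 deg [  9.1 -56.5] F [ 6.5   1.56 -1.15] Tz [ 0.046 -1.315 -0.035] w 7.9 g 62.4
```

Call:
move_arm:
  linear:
    - [-0.012, -0.027, 0.005]
    - [-0.012, -0.027, 0.008]
    - [-0.012, -0.027, 0.01]
    - [-0.012, -0.027, 0.011]
    - [-0.012, -0.027, 0.012]
    - [-0.012, -0.027, 0.013]
    - [-0.012, -0.027, 0.014]
    - [-0.012, -0.027, 0.014]
  twist: [0.6, 1.2, 1.7, 2.1, 2.35, 2.6, 2.85, 3.1]
  gripper: [5, 5, 5, 5, 5, 5, 5, 5]

```text
clock: 8.5
tcp_pos: [0.6453, 0.103, 0.0981]
ee_rot: [-1.093, 2.943, -0.001]
ft_force: [4.2, -0.1, 0.8]
width: 0.0079
grip_force: 62.6
```

```bash
python3 -c "
from h import *
avg(3)"
```

```text
tau6 [-0.1699  0.1176  0.119 ] Tz [ 0.07   0.05  -0.014] means [ 0.022  0.035  4.334 -0.459  1.332]
t 8.6 tcp [0.6453 0.103  0.0981] xang -139.2 tilt -1.0 q1,q6 deg [  9.1 -31.7] F [ 4.31 -0.7   2.03] Tz [-0.073 -0.844 -0.014] w 8.1 g 62.7
```

Call:
move_arm:
  linear:
    - [0, 0, 0]
    - [0, 0, 0.002]
    - [0, 0, 0.003]
    - [0, 0, 0.003]
    - [0, 0, 0.004]
    - [0, 0, 0.004]
    - [0, 0, 0.005]
    - [0, 0, 0.005]
  twist: [0.6, 1.2, 1.7, 2.1, 2.35, 2.6, 2.85, 3.1]
  gripper: [5, 5, 5, 5, 5, 5, 5, 5]

```text
clock: 9.4
tcp_pos: [0.6455, 0.1026, 0.0977]
ee_rot: [-0.436, 3.109, -0.001]
ft_force: [6.2, -1.8, 1.4]
width: 0.0081
grip_force: 62.6
```

```bash
python3 -c "
from h import *
avg(3)"
```

```text
tau6 [-0.1649  0.1392  0.1013] Tz [ 0.184  0.02  -0.06 ] means [ 0.025  0.048  5.469 -1.473  1.127]
t 9.5 tcp [0.6455 0.1026 0.0977] xang -164.0 tilt -1.0 q1,q6 deg [ 9.1 -7. ] F [ 4.46 -0.99  0.63] Tz [-0.233 -1.03  -0.06 ] w 8.1 g 62.6
```

Call:
move_arm:
  linear:
    - [0, 0, 0]
    - [0, 0, 0.002]
    - [0, 0, 0.003]
    - [0, 0, 0.003]
    - [0, 0, 0.004]
    - [0, 0, 0.004]
    - [0, 0, 0.005]
    - [0, 0, 0.005]
  twist: [0.5, 0.95, 1.3, 1.55, 1.75, 1.88, 1.95, 2.0]
  gripper: [5, 5, 5, 5, 5, 5, 5, 5]

```text
clock: 10.3
tcp_pos: [0.6456, 0.1023, 0.0975]
ee_rot: [-0.001, 3.139, -0.002]
ft_force: [5.4, -1.3, 0.2]
width: 0.0082
grip_force: 62.6
```

```bash
python3 -c "
from h import *
avg(4)"
```

```text
tau6 [0.1149 0.1612 0.1319 0.1083] Tz [0.175 0.107 0.11  0.117] means [ 0.129  0.127  5.503 -1.54   0.993]
t 10.45 tcp [0.6456 0.1023 0.0975] xang -180.0 tilt -1.0 q1,q6 deg [9. 9.] F [ 5.29 -1.36  1.45] Tz [-0.323 -0.977  0.117] w 8.2 g 62.6
```

Call:
move_arm:
  linear:
    - [0, 0, 0]
    - [0, 0, 0.002]
    - [0, 0, 0.003]
    - [0, 0, 0.003]
    - [0, 0, 0.004]
    - [0, 0, 0.004]
    - [0, 0, 0.005]
    - [0, 0, 0.005]
  twist: [0.5, 0.95, 1.3, 1.55, 1.75, 1.88, 1.95, 2.0]
  gripper: [5, 5, 5, 5, 5, 5, 5, 5]

```text
clock: 11.25
tcp_pos: [0.6455, 0.102, 0.0973]
ee_rot: [0.436, 3.109, -0.002]
ft_force: [6.2, -2.2, 1.7]
width: 0.0082
grip_force: 62.6
```

```bash
python3 -c "
from h import *
avg(4)"
```

```text
tau6 [0.1885 0.2297 0.2009 0.1775] Tz [0.225 0.224 0.175 0.136] means [ 0.199  0.19   5.689 -2.417  1.263]
t 11.4 tcp [0.6455 0.102  0.0973] xang 164.0 tilt -1.0 q1,q6 deg [ 9. 25.] F [ 5.58 -2.63  0.86] Tz [-0.44  -0.982  0.136] w 8.1 g 62.6
```

Call:
move_arm:
  linear:
    - [0, 0, 0]
    - [0, 0, 0]
    - [0, 0, 0.002]
    - [0, 0, 0.002]
    - [0, 0, 0.003]
    - [0, 0, 0.003]
    - [0, 0, 0.003]
    - [0, 0, 0.003]
  twist: [0.2, 0.4, 0.55, 0.7, 0.8, 0.9, 0.96, 1.0]
  gripper: [5, 5, 5, 5, 5, 5, 5, 5]

```text
clock: 12.2
tcp_pos: [0.6455, 0.1018, 0.0972]
ee_rot: [0.652, 3.071, -0.002]
ft_force: [6.3, -3.1, 0.8]
width: 0.0082
grip_force: 62.6
```

```bash
python3 -c "
from h import *
avg(4)"
```

```text
tau6 [0.2373 0.2721 0.2486 0.2301] Tz [0.247 0.251 0.269 0.237] means [ 0.247  0.251  5.307 -3.364  0.834]
t 12.35 tcp [0.6455 0.1018 0.0972] xang 156.0 tilt -1.0 q1,q6 deg [ 9. 33.] F [ 4.57 -3.95  0.74] Tz [-0.559 -0.924  0.237] w 8.1 g 62.6
```

Call:
move_arm:
  linear:
    - [0, 0, 0]
    - [0, 0, 0]
    - [0, 0, -0.3]
    - [0, 0, -0.9]
    - [0, 0, -1.5]
    - [0.9, -0.5, -1.5]
    - [1.8, -1.0, -1.5]
    - [2.7, -1.6, -1.5]
  twist: [0, 0, 0, -1, -2, -3, -4, -5]
  gripper: [36, 36, 36, 36, 36, 36, 36, 36]

```text
clock: 13.15
tcp_pos: [0.5184, 0.0888, 0.1572]
ee_rot: [-0.448, 3.109, 0.001]
ft_force: [0.0, -0.6, 1.0]
width: 0.0361
grip_force: 0.0
```

```bash
python3 -c "
from h import *
go(.471,.0776,.0985,-92)"
```

```text
t 13.15 tcp [0.5184 0.0888 0.1572] xang -163.6 tilt -1.0 q1,q6 deg [ 9.7 -6.7] F [ 0.03 -0.55  0.96] Tz [-0.054 -0.002  0.012] w 36.1 g 0.0
shift units [1.216 0.065 1.467] twist -8.95
```

Call:
move_arm:
  linear:
    - [0.6, 0.03, 0]
    - [1.21, 0.06, 0]
    - [1.21, 0.06, 0]
    - [1.21, 0.06, 0]
    - [1.21, 0.06, 0]
    - [1.21, 0.06, 0]
    - [1.21, 0.06, 0.2]
    - [1.21, 0.06, 0.4]
  twist: [-1.05, -2.1, -3.15, -4.2, -5.25, -6.3, -7.35, -8.4]
  gripper: [36, 36, 36, 36, 36, 36, 36, 36]

```text
clock: 13.95
tcp_pos: [0.4726, 0.0777, 0.1414]
ee_rot: [-2.093, 2.342, -0.0]
ft_force: [-0.6, 0.3, -0.3]
width: 0.036
grip_force: 0.0
```

```bash
python3 - <<'E'
from h import *
go(.471,.0776,.0985,-92)
d=bot.get_image("side"); K,R,t=cam(d)
u,v=cv2.projectPoints(np.array([[.5,.08,.12]]),d["rvec"],d["tvec"],K,None)[0].ravel().astype(int)
P=cv2.projectPoints(np.array([[.471,.0776,.0825],[.471,.0776,.1165],[.471,.1076,.1165],[.471,.0476,.1165]]),d["rvec"],d["tvec"],K,None)[0][:,0]
c=d["img"][v-45:v+45,u-50:u+50]; print((P-[u-50,v-45])*6)
cv2.imwrite("pics/c3.png",cv2.resize(c,None,fx=6,fy=6,interpolation=2)[:,:,::-1])
E
```

```text
t 13.95 tcp [0.4726 0.0777 0.1414] xang -96.4 tilt -1.0 q1,q6 deg [  9.3 -74.3] F [-0.55  0.28 -0.26] Tz [-0.011  0.037  0.054] w 36.0 g 0.0
shift units [0.008 0.041 1.073] twist -0.55
[[352.4104 324.8701]
 [350.8463 286.3985]
 [333.4506 325.3535]
 [367.8098 248.4116]]
```

View pics/c3.png

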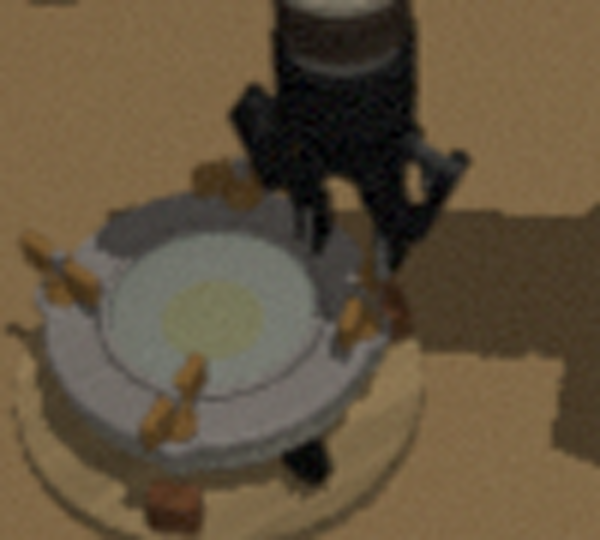

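Call:
move_arm:
  linear:
    - [0, 0.08, 0.3]
    - [0, 0.08, 0.6]
    - [0, 0.08, 0.9]
    - [0, 0.08, 1.07]
    - [0, 0.08, 1.07]
    - [0, 0.08, 1.07]
    - [0, 0.08, 1.07]
    - [0, 0.08, 1.07]
  twist: [-0.6, -1.15, -1.15, -1.15, -1.15, -1.15, -1.15, -1.15]
  gripper: [36, 36, 36, 36, 20, 5, 5, 5]

```text
clock: 14.8
tcp_pos: [0.4702, 0.0779, 0.0984]
ee_rot: [-2.266, 2.174, -0.001]
ft_force: [1.0, 0.2, 0.2]
width: 0.0085
grip_force: 59.6
```

```bash
python3 -c "
from h import *
st()"
```

```text
t 14.8 tcp [0.4702 0.0779 0.0984] xang -87.6 tilt -1.0 q1,q6 deg [  9.4 -83. ] F [1.04 0.16 0.17] Tz [-0.027 -0.09  -0.066] w 8.5 g 59.6
```

Call:
move_arm:
  linear:
    - [0, 0, 0.003]
    - [0, 0, 0.006]
    - [0, 0, 0.01]
    - [0, 0, 0.013]
    - [0, 0, 0.016]
    - [0, 0, 0.02]
    - [0, 0, 0.023]
    - [0, 0, 0.026]
  twist: [1, 2, 3, 4, 5, 6, 7, 8]
  gripper: [5, 5, 5, 5, 5, 5, 5, 5]

```text
clock: 15.6
tcp_pos: [0.4715, 0.0773, 0.0973]
ee_rot: [-0.761, 3.045, -0.004]
ft_force: [4.2, -2.2, -3.0]
width: 0.0083
grip_force: 59.4
```

Call:
move_arm:
  linear:
    - [0, 0, 0.002]
    - [0, 0, 0.004]
    - [0, 0, 0.006]
    - [0, 0, 0.007]
    - [0, 0, 0.008]
    - [0, 0, 0.008]
    - [0, 0, 0.008]
    - [0, 0, 0.008]
  twist: [0.7, 1.3, 1.8, 2.15, 2.4, 2.53, 2.6, 2.65]
  gripper: [5, 5, 5, 5, 5, 5, 5, 5]

```text
clock: 16.4
tcp_pos: [0.4717, 0.0768, 0.097]
ee_rot: [-0.195, 3.131, -0.004]
ft_force: [4.0, -3.4, -3.4]
width: 0.0085
grip_force: 59.4
```

```bash
python3 -c "
from h import *
avg(4)"
```

```text
tau6 [0.0815 0.1297 0.1003 0.0766] Tz [0.129 0.11  0.135 0.06 ] means [ 0.097  0.108  4.641 -3.35  -3.092]
t 16.55 tcp [0.4717 0.0768 0.097 ] xang -172.9 tilt -1.0 q1,q6 deg [9.4 2.2] F [ 4.89 -3.6  -3.18] Tz [-0.673 -0.937  0.06 ] w 8.4 g 59.4
```

Call:
move_arm:
  linear:
    - [-0.02, -0.025, 0.01]
    - [-0.02, -0.025, 0.012]
    - [-0.02, -0.025, 0.013]
    - [-0.02, -0.025, 0.014]
    - [-0.02, -0.025, 0.015]
    - [-0.02, -0.025, 0.016]
    - [-0.02, -0.025, 0.016]
    - [-0.02, -0.025, 0.016]
  twist: [0.7, 1.3, 1.8, 2.15, 2.4, 2.53, 2.6, 2.65]
  gripper: [5, 5, 5, 5, 5, 5, 5, 5]

```text
clock: 17.35
tcp_pos: [0.4718, 0.0763, 0.0966]
ee_rot: [0.384, 3.115, -0.002]
ft_force: [2.9, -4.2, 3.7]
width: 0.0083
grip_force: 60.2
```

```bash
python3 -c "
from h import *
avg(4)"
```

```text
tau6 [0.084  0.1341 0.1134 0.0923] Tz [0.133 0.125 0.101 0.087] means [ 0.106  0.112  2.361 -4.343  3.903]
t 17.5 tcp [0.4717 0.0763 0.0966] xang 166.0 tilt -1.0 q1,q6 deg [ 9.3 23.3] F [ 2.47 -3.83  3.89] Tz [-0.899 -0.527  0.087] w 8.4 g 60.2
```

Still on the gasket (~0.11).

Call:
move_arm:
  linear:
    - [0, 0, 0]
    - [0, 0, 0]
    - [0, 0, 0]
    - [0, 0, 0.002]
    - [0, 0, 0.003]
    - [0, 0, 0.004]
    - [0, 0, 0.005]
    - [0, 0, 0.005]
  twist: [0.7, 1.3, 1.8, 2.15, 2.4, 2.53, 2.6, 2.65]
  gripper: [5, 5, 5, 5, 5, 5, 5, 5]

```text
clock: 18.3
tcp_pos: [0.4715, 0.0758, 0.0963]
ee_rot: [0.951, 2.991, -0.003]
ft_force: [2.8, -5.6, 3.9]
width: 0.0084
grip_force: 60.1
```

```bash
python3 -c "
from h import *
avg(4)"
```

```text
tau6 [0.0961 0.1434 0.1136 0.0899] Tz [0.124 0.099 0.083 0.036] means [ 0.111  0.085  2.855 -5.783  3.652]
t 18.45 tcp [0.4715 0.0758 0.0962] xang 144.8 tilt -1.0 q1,q6 deg [ 9.2 44.5] F [ 3.19 -6.    3.09] Tz [-1.199 -0.508  0.036] w 8.5 g 60.1
```

Call:
move_arm:
  linear:
    - [-0.017, -0.025, 0]
    - [-0.017, -0.025, 0]
    - [-0.017, -0.025, 0]
    - [-0.017, -0.025, 0.001]
    - [-0.017, -0.025, 0.001]
    - [-0.017, -0.025, 0.002]
    - [-0.017, -0.025, 0.002]
    - [-0.017, -0.025, 0.002]
  twist: [0.7, 1.3, 1.8, 2.15, 2.4, 2.53, 2.6, 2.65]
  gripper: [5, 5, 5, 5, 5, 5, 5, 5]

```text
clock: 19.25
tcp_pos: [0.4712, 0.0754, 0.0959]
ee_rot: [1.484, 2.767, 0.0]
ft_force: [3.6, -4.8, 3.3]
width: 0.0084
grip_force: 60.1
```

```bash
python3 -c "
from h import *
avg(4)"
```

```text
tau6 [0.1012 0.149  0.1205 0.0974] Tz [0.163 0.062 0.084 0.133] means [ 0.117  0.11   2.635 -4.436  3.312]
t 19.4 tcp [0.4712 0.0754 0.0959] xang 123.6 tilt -1.0 q1,q6 deg [ 9.1 65.5] F [ 2.23 -4.09  3.78] Tz [-0.934 -0.55   0.133] w 8.3 g 60.2
```

Call:
move_arm:
  linear:
    - [0, 0, 0]
    - [0, 0, 0]
    - [0, 0, 0]
    - [0, 0, 0.001]
    - [0, 0, 0.002]
    - [0, 0, 0.003]
    - [0, 0, 0.004]
    - [0, 0, 0.004]
  twist: [0.7, 1.3, 1.8, 2.15, 2.4, 2.53, 2.6, 2.65]
  gripper: [5, 5, 5, 5, 5, 5, 5, 5]

```text
clock: 20.2
tcp_pos: [0.4707, 0.0752, 0.0956]
ee_rot: [1.968, 2.447, -0.001]
ft_force: [2.0, -5.1, 3.3]
width: 0.0083
grip_force: 60.2
```

```bash
python3 -c "
from h import *
avg(4)"
```

```text
tau6 [0.1659 0.206  0.1773 0.1549] Tz [0.223 0.19  0.189 0.142] means [ 0.176  0.186  1.877 -4.971  3.499]
t 20.35 tcp [0.4707 0.0752 0.0956] xang 102.4 tilt -1.0 q1,q6 deg [ 9.1 86.7] F [ 2.13 -4.65  3.72] Tz [-1.007 -0.488  0.142] w 8.1 g 60.2
```

Call:
move_arm:
  linear:
    - [0, 0, 0]
    - [0, 0, 0]
    - [0, 0, 0]
    - [0, 0, 0.001]
    - [0, 0, 0.002]
    - [0, 0, 0.003]
    - [0, 0, 0.004]
    - [0, 0, 0.004]
  twist: [0.35, 0.7, 0.95, 1.15, 1.3, 1.42, 1.5, 1.55]
  gripper: [5, 5, 5, 5, 5, 5, 5, 5]

```text
clock: 21.15
tcp_pos: [0.4704, 0.0751, 0.0954]
ee_rot: [2.221, 2.221, -0.002]
ft_force: [1.5, -4.1, 4.8]
width: 0.0086
grip_force: 60.4
```

```bash
python3 -c "
from h import *
avg(4)"
```

```text
tau6 [0.2377 0.2805 0.2495 0.2259] Tz [0.286 0.245 0.223 0.256] means [ 0.248  0.252  1.204 -5.228  4.698]
t 21.3 tcp [0.4704 0.0751 0.0955] xang 90.0 tilt -1.0 q1,q6 deg [ 9.1 99.1] F [ 0.7  -5.17  4.7 ] Tz [-1.073 -0.316  0.256] w 7.9 g 60.4
```

Call:
move_arm:
  linear:
    - [0, 0, 0]
    - [0, 0, 0]
    - [0, 0, -0.3]
    - [0, 0, -0.9]
    - [0.3, 0.2, -1.4]
    - [1.0, 0.8, -1.4]
    - [1.8, 1.35, -1.4]
    - [2.5, 1.87, -1.4]
  twist: [0, 0, 0, -1, -2, -3, -4, -5]
  gripper: [36, 36, 36, 36, 36, 36, 36, 36]

```text
clock: 22.1
tcp_pos: [0.5453, 0.1776, 0.1509]
ee_rot: [-1.318, -2.85, -0.001]
ft_force: [0.1, 0.6, 0.8]
width: 0.0363
grip_force: 0.0
```

Call:
move_arm:
  linear:
    - [0, 0, 0]
    - [0, 0, 0]
    - [0, 0, 0]
    - [0, 0, 0]
    - [0, 0, 0]
    - [0, 0, 0]
    - [0, 0, 0]
    - [0, 0, 0]
  twist: [-1.05, -2.1, -3.15, -4.2, -5.25, -6.3, -7.35, -8.4]
  gripper: [36, 36, 36, 36, 36, 36, 36, 36]

```text
clock: 22.9
tcp_pos: [0.5442, 0.1763, 0.1503]
ee_rot: [0.48, -3.102, -0.002]
ft_force: [-0.4, -0.5, 0.4]
width: 0.0358
grip_force: 0.0
```

Call:
move_arm:
  linear:
    - [0, 0, 0]
    - [0, 0, 0]
    - [0, 0, 0]
    - [0, 0, 0]
    - [0, 0, 0]
    - [0, 0, 0]
    - [0, 0, 0]
    - [0, 0, 0]
  twist: [-1.05, -2.1, -3.15, -4.2, -5.25, -6.3, -7.35, -8.35]
  gripper: [36, 36, 36, 36, 36, 36, 36, 36]

```text
clock: 23.7
tcp_pos: [0.5442, 0.1763, 0.1503]
ee_rot: [2.109, -2.327, -0.004]
ft_force: [-0.5, -0.0, -0.2]
width: 0.0359
grip_force: 0.0
```

```bash
python3 - <<'E'
from h import *
go(.5451,.1753,.0985,-96)
d=bot.get_image("side"); K,R,t=cam(d)
u,v=cv2.projectPoints(np.array([[.55,.13,.12]]),d["rvec"],d["tvec"],K,None)[0].ravel().astype(int)
g=lambda x,y,a:[[x,y,.0825],[x,y,.1165]]+[[x+k*.03*np.cos(a),y+k*.03*np.sin(a),.1165] for k in(1,-1)]
P=cv2.projectPoints(np.array(g(.5451,.1753,np.radians(84))+g(.5715,.0013,np.radians(40))),d["rvec"],d["tvec"],K,None)[0][:,0]
c=d["img"][v-50:v+45,u-50:u+50]; print((P-[u-50,v-50])*6)
cv2.imwrite("pics/c4.png",cv2.resize(c,None,fx=6,fy=6,interpolation=2)[:,:,::-1])
E
```

```text
t 23.7 tcp [0.5442 0.1763 0.1503] xang -95.6 tilt -1.0 q1,q6 deg [ 17.9 -66.5] F [-0.49 -0.03 -0.23] Tz [-0.037  0.009 -0.006] w 35.9 g 0.0
shift units [ 0.024 -0.03   1.294] twist 0.05
[[283.9904 410.6313]
 [279.2608 372.6212]
 [253.5999 412.4848]
 [304.2908 333.7377]
 [349.2176 180.8199]
 [345.8674 141.9587]
 [297.7889 156.1412]
 [393.5044 127.9064]]
```

View pics/c4.png

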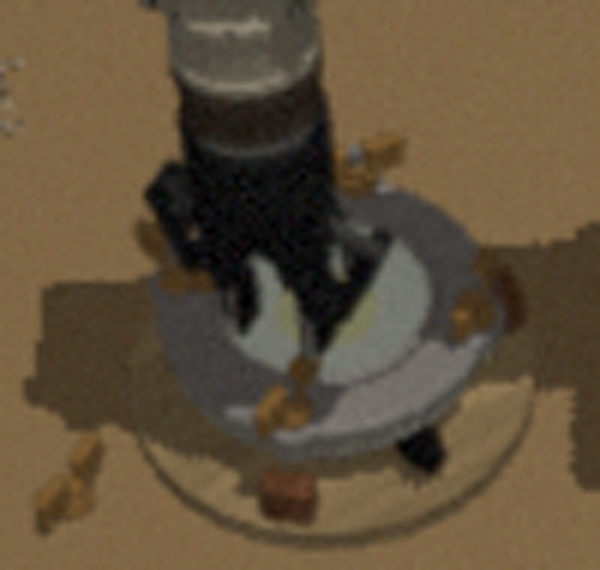

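Call:
move_arm:
  linear:
    - [0.02, -0.03, 0.4]
    - [0.02, -0.03, 0.8]
    - [0.02, -0.03, 1.15]
    - [0.02, -0.03, 1.29]
    - [0.02, -0.03, 1.29]
    - [0.02, -0.03, 1.29]
    - [0.02, -0.03, 1.29]
    - [0.02, -0.03, 1.29]
  twist: [0, 0, 0, 0, 0, 0, 0, 0]
  gripper: [36, 36, 36, 36, 20, 5, 5, 5]

```text
clock: 24.55
tcp_pos: [0.5446, 0.175, 0.0996]
ee_rot: [2.101, -2.333, -0.004]
ft_force: [-3.8, 0.5, 0.0]
width: 0.0082
grip_force: 59.5
```

```bash
python3 -c "
from h import *
st()"
```

```text
t 24.55 tcp [0.5446 0.175  0.0996] xang -96.0 tilt -1.0 q1,q6 deg [ 17.8 -66.2] F [-3.78  0.46  0.03] Tz [ 0.097  1.062 -0.058] w 8.2 g 59.5
```

Call:
move_arm:
  linear:
    - [0, 0.01, 0.003]
    - [0, 0.01, 0.006]
    - [0, 0.01, 0.01]
    - [0, 0.01, 0.013]
    - [0, 0.01, 0.016]
    - [0, 0.01, 0.02]
    - [0, 0.01, 0.023]
    - [0, 0.01, 0.026]
  twist: [1, 2, 3, 4, 5, 6, 7, 8]
  gripper: [5, 5, 5, 5, 5, 5, 5, 5]

```text
clock: 25.35
tcp_pos: [0.5435, 0.1758, 0.0985]
ee_rot: [0.537, -3.091, -0.004]
ft_force: [-7.2, 2.7, -0.1]
width: 0.0082
grip_force: 59.6
```

Call:
move_arm:
  linear:
    - [0, 0, 0.002]
    - [0, 0, 0.004]
    - [0, 0, 0.006]
    - [0, 0, 0.007]
    - [0, 0, 0.008]
    - [0, 0, 0.008]
    - [0, 0, 0.008]
    - [0, 0, 0.008]
  twist: [0.7, 1.3, 1.8, 2.15, 2.4, 2.53, 2.6, 2.65]
  gripper: [5, 5, 5, 5, 5, 5, 5, 5]

```text
clock: 26.15
tcp_pos: [0.5433, 0.1763, 0.0981]
ee_rot: [-0.031, -3.136, -0.004]
ft_force: [-7.4, 3.7, -0.0]
width: 0.0081
grip_force: 59.6
```

```bash
python3 -c "
from h import *
avg(4)"
```

```text
tau6 [0.0173 0.0671 0.0392 0.0157] Tz [0.025 0.046 0.054 0.037] means [ 0.035  0.04  -7.258  3.886  0.482]
t 26.3 tcp [0.5433 0.1763 0.0981] xang 178.9 tilt -1.0 q1,q6 deg [17.9 19. ] F [-7.65  4.44  0.95] Tz [0.725 1.441 0.037] w 8.7 g 59.6
```

Call:
move_arm:
  linear:
    - [0.035, 0.025, 0.002]
    - [0.035, 0.025, 0.004]
    - [0.035, 0.025, 0.006]
    - [0.035, 0.025, 0.008]
    - [0.035, 0.025, 0.01]
    - [0.035, 0.025, 0.012]
    - [0.035, 0.025, 0.012]
    - [0.035, 0.025, 0.012]
  twist: [0.8, 1.6, 2.4, 3.0, 3.4, 3.6, 3.7, 3.75]
  gripper: [5, 5, 5, 5, 5, 5, 5, 5]

```text
clock: 27.1
tcp_pos: [0.5435, 0.177, 0.0977]
ee_rot: [-0.843, -3.024, -0.002]
ft_force: [-3.7, 2.6, -1.6]
width: 0.0085
grip_force: 59.2
```

```bash
python3 -c "
from h import *
avg(4)"
```

```text
tau6 [0.0324 0.0676 0.0355 0.0117] Tz [-0.002  0.039 -0.02  -0.004] means [ 3.700e-02  3.000e-03 -3.747e+00  3.338e+00 -1.556e+00]
t 27.25 tcp [0.5435 0.177  0.0977] xang 148.9 tilt -1.0 q1,q6 deg [18.  49.1] F [-4.05  3.31 -1.93] Tz [ 0.655  0.837 -0.004] w 8.4 g 59.2
```

Call:
move_arm:
  linear:
    - [0, 0, 0.002]
    - [0, 0, 0.006]
    - [0, 0, 0.009]
    - [0, 0, 0.011]
    - [0, 0, 0.013]
    - [0, 0, 0.014]
    - [0, 0, 0.015]
    - [0, 0, 0.015]
  twist: [0.8, 1.6, 2.4, 3.0, 3.4, 3.6, 3.7, 3.75]
  gripper: [5, 5, 5, 5, 5, 5, 5, 5]

```text
clock: 28.05
tcp_pos: [0.544, 0.1775, 0.0973]
ee_rot: [-1.596, -2.703, -0.003]
ft_force: [-3.3, 4.1, -1.2]
width: 0.0078
grip_force: 59.3
```

```bash
python3 -c "
from h import *
avg(4)"
```

```text
tau6 [0.1186 0.1489 0.1151 0.091 ] Tz [0.105 0.131 0.092 0.14 ] means [ 0.118  0.117 -3.541  4.503 -1.678]
t 28.2 tcp [0.544  0.1774 0.0973] xang 118.9 tilt -1.0 q1,q6 deg [18.  79.1] F [-4.31  4.67 -1.75] Tz [0.971 0.769 0.14 ] w 8.0 g 59.3
```

Call:
move_arm:
  linear:
    - [0, 0, 0.002]
    - [0, 0, 0.004]
    - [0, 0, 0.006]
    - [0, 0, 0.007]
    - [0, 0, 0.008]
    - [0, 0, 0.009]
    - [0, 0, 0.01]
    - [0, 0, 0.01]
  twist: [0.5, 0.95, 1.3, 1.55, 1.75, 1.88, 1.95, 2.0]
  gripper: [5, 5, 5, 5, 5, 5, 5, 5]

```text
clock: 29.0
tcp_pos: [0.5443, 0.1776, 0.0971]
ee_rot: [-1.957, -2.455, -0.004]
ft_force: [-2.1, 4.6, -2.2]
width: 0.0076
grip_force: 59.4
```

```bash
python3 -c "
from h import *
avg(4)"
```

```text
tau6 [0.1884 0.2251 0.1968 0.1747] Tz [0.216 0.189 0.188 0.181] means [ 0.196  0.194 -2.568  4.968 -1.421]
t 29.15 tcp [0.5443 0.1776 0.0971] xang 102.9 tilt -1.0 q1,q6 deg [18.  95.1] F [-2.38  4.96 -1.67] Tz [0.932 0.707 0.181] w 8.3 g 59.4
```

Call:
move_arm:
  linear:
    - [0, 0, 0.002]
    - [0, 0, 0.004]
    - [0, 0, 0.005]
    - [0, 0, 0.006]
    - [0, 0, 0.006]
    - [0, 0, 0.006]
    - [0, 0, 0.006]
    - [0, 0, 0.006]
  twist: [0.3, 0.55, 0.8, 0.95, 1.05, 1.13, 1.2, 1.25]
  gripper: [5, 5, 5, 5, 5, 5, 5, 5]

```text
clock: 29.95
tcp_pos: [0.5445, 0.1777, 0.0969]
ee_rot: [-2.163, -2.275, -0.004]
ft_force: [-1.9, 5.1, -1.1]
width: 0.0086
grip_force: 59.4
```

```bash
python3 -c "
from h import *
avg(4)"
```

```text
tau6 [0.2316 0.2666 0.2394 0.219 ] Tz [0.216 0.234 0.206 0.232] means [ 0.239  0.222 -2.413  4.961 -1.348]
t 30.1 tcp [0.5445 0.1776 0.0969] xang 92.9 tilt -1.0 q1,q6 deg [ 18.  105.1] F [-2.64  4.5  -1.26] Tz [0.945 0.548 0.232] w 8.0 g 59.4
```

Call:
move_arm:
  linear:
    - [0, 0, 0]
    - [0, 0, 0]
    - [0, 0, -0.3]
    - [0, 0, -0.9]
    - [-0.3, 0, -1.5]
    - [-1.2, 0.1, -1.5]
    - [-2.2, 0.2, -1.5]
    - [-3.2, 0.3, -1.5]
  twist: [0, 0, 0, -1, -2, -3, -4, -5]
  gripper: [36, 36, 36, 36, 36, 36, 36, 36]

```text
clock: 30.9
tcp_pos: [0.5639, 0.0474, 0.1584]
ee_rot: [1.247, 2.88, 0.002]
ft_force: [1.5, 0.3, -0.6]
width: 0.0363
grip_force: 0.0
```

```bash
python3 -c "
from h import *
go(.5715,-.0005,.0985,-140)"
```

```text
t 30.9 tcp [0.5639 0.0474 0.1584] xang 133.2 tilt -1.0 q1,q6 deg [ 4.8 51.6] F [ 1.45  0.29 -0.56] Tz [-0.024 -0.043  0.025] w 36.3 g 0.0
shift units [-0.998 -0.684  1.499] twist -10.85
```

Call:
move_arm:
  linear:
    - [-0.33, -0.23, 0]
    - [-0.66, -0.46, 0]
    - [-1.0, -0.68, 0]
    - [-1.0, -0.68, 0]
    - [-1.0, -0.68, 0]
    - [-1.0, -0.68, 0]
    - [-1.0, -0.68, 0.1]
    - [-1.0, -0.68, 0.2]
  twist: [-1.05, -2.1, -3.15, -4.2, -5.25, -6.3, -7.35, -8.4]
  gripper: [36, 36, 36, 36, 36, 36, 36, 36]

```text
clock: 31.7
tcp_pos: [0.571, 0.0002, 0.15]
ee_rot: [-0.553, 3.09, -0.002]
ft_force: [-0.1, 0.4, -0.4]
width: 0.0358
grip_force: 0.0
```

```bash
python3 - <<'E'
from h import *
go(.5715,-.0005,.0985,-140)
o=[]
for n in("side","top"):
    d=bot.get_image(n); K,R,t=cam(d)
    u,v=cv2.projectPoints(np.array([[.57,.0,.105]]),d["rvec"],d["tvec"],K,None)[0].ravel().astype(int)
    c=d["img"][v-35:v+35,u-35:u+35]; o.append(cv2.resize(c,(400,400),interpolation=2))
    x,y=.5715,-.0005;a=np.radians(40)
    P=cv2.projectPoints(np.array([[x,y,.0825],[x,y,.1165]]+[[x+k*.03*np.cos(a),y+k*.03*np.sin(a),.1165] for k in(1,-1)]),d["rvec"],d["tvec"],K,None)[0][:,0]
    print((P-[u-35,v-35])*400/70)
cv2.imwrite("pics/c5.png",np.hstack(o)[:,:,::-1])
E
```

```text
t 31.7 tcp [0.571  0.0002 0.15  ] xang -159.7 tilt -1.0 q1,q6 deg [  0.  -20.3] F [-0.14  0.37 -0.44] Tz [-0.053 -0.008  0.002] w 35.8 g 0.0
shift units [-0.003 -0.02   1.289] twist -2.46
[[202.1607 227.3489]
 [198.9881 190.3333]
 [153.237  203.8213]
 [244.3195 176.969 ]]
[[201.2527 207.0385]
 [200.9262 193.8384]
 [168.9489 157.4579]
 [233.0872 230.428 ]]
```

View pics/c5.png

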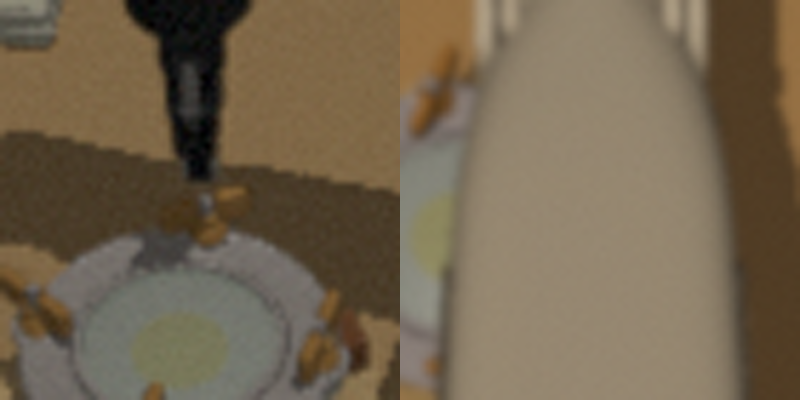

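Call:
move_arm:
  linear:
    - [0, -0.02, 0.3]
    - [0, -0.02, 0.6]
    - [0, -0.02, 0.95]
    - [0, -0.02, 1.28]
    - [0, -0.02, 1.28]
    - [0, -0.02, 1.28]
    - [0, -0.02, 1.28]
    - [0, -0.02, 1.28]
  twist: [-1, -2, -2.6, -2.6, -2.6, -2.6, -2.6, -2.6]
  gripper: [36, 36, 36, 36, 20, 5, 5, 5]

```text
clock: 32.6
tcp_pos: [0.569, 0.001, 0.0977]
ee_rot: [1.093, -2.943, -0.004]
ft_force: [-3.9, 2.2, -1.0]
width: 0.0087
grip_force: 59.4
```

```bash
python3 -c "
from h import *
st()"
```

```text
t 32.6 tcp [0.569  0.001  0.0977] xang -139.2 tilt -1.0 q1,q6 deg [  0.  -40.7] F [-3.95  2.23 -0.98] Tz [0.608 0.815 0.021] w 8.7 g 59.4
```

Call:
move_arm:
  linear:
    - [0, 0.02, 0.003]
    - [0, 0.02, 0.006]
    - [0, 0.02, 0.01]
    - [0, 0.02, 0.013]
    - [0, 0.02, 0.016]
    - [0, 0.02, 0.02]
    - [0, 0.02, 0.023]
    - [0, 0.02, 0.026]
  twist: [1, 2, 3, 4, 5, 6, 7, 8]
  gripper: [5, 5, 5, 5, 5, 5, 5, 5]

```text
clock: 33.4
tcp_pos: [0.5687, 0.0028, 0.0966]
ee_rot: [-0.639, -3.073, -0.006]
ft_force: [-2.9, 6.7, -2.1]
width: 0.0087
grip_force: 59.3
```

Call:
move_arm:
  linear:
    - [0, 0, 0.002]
    - [0, 0, 0.004]
    - [0, 0, 0.006]
    - [0, 0, 0.007]
    - [0, 0, 0.008]
    - [0, 0, 0.008]
    - [0, 0, 0.008]
    - [0, 0, 0.008]
  twist: [0.7, 1.3, 1.8, 2.15, 2.4, 2.53, 2.6, 2.65]
  gripper: [5, 5, 5, 5, 5, 5, 5, 5]

```text
clock: 34.2
tcp_pos: [0.569, 0.0033, 0.0963]
ee_rot: [-1.185, -2.906, -0.006]
ft_force: [-2.6, 7.2, -1.4]
width: 0.0084
grip_force: 59.2
```

```bash
python3 -c "
from h import *
avg(4)"
```

```text
tau6 [0.0215 0.0712 0.0427 0.0188] Tz [0.071 0.024 0.108 0.016] means [ 0.039  0.055 -2.464  7.161 -2.008]
t 34.35 tcp [0.569  0.0033 0.0963] xang 135.6 tilt -1.0 q1,q6 deg [ 0.2 44.5] F [-2.39  7.1  -2.51] Tz [1.437 0.524 0.016] w 8.4 g 59.2
```

Call:
move_arm:
  linear:
    - [0.035, 0.018, 0.006]
    - [0.035, 0.018, 0.01]
    - [0.035, 0.018, 0.013]
    - [0.035, 0.018, 0.015]
    - [0.035, 0.018, 0.016]
    - [0.035, 0.018, 0.017]
    - [0.035, 0.018, 0.017]
    - [0.035, 0.018, 0.017]
  twist: [0.8, 1.6, 2.4, 3.0, 3.4, 3.6, 3.7, 3.75]
  gripper: [5, 5, 5, 5, 5, 5, 5, 5]

```text
clock: 35.15
tcp_pos: [0.5697, 0.0039, 0.0958]
ee_rot: [-1.899, -2.501, -0.005]
ft_force: [-0.4, 5.1, -2.7]
width: 0.0084
grip_force: 59.0
```

```bash
python3 -c "
from h import *
avg(4)"
```

```text
tau6 [0.0358 0.071  0.0386 0.0143] Tz [0.032 0.018 0.017 0.049] means [ 0.04   0.029  0.028  5.52  -3.151]
t 35.3 tcp [0.5698 0.0039 0.0958] xang 105.6 tilt -1.0 q1,q6 deg [ 0.3 74.7] F [ 0.03  5.8  -3.11] Tz [1.093 0.041 0.049] w 8.5 g 59.0
```

Call:
move_arm:
  linear:
    - [0.02, 0, 0.01]
    - [0.02, 0, 0.014]
    - [0.02, 0, 0.017]
    - [0.02, 0, 0.019]
    - [0.02, 0, 0.021]
    - [0.02, 0, 0.022]
    - [0.02, 0, 0.023]
    - [0.02, 0, 0.023]
  twist: [0.8, 1.6, 2.4, 3.0, 3.4, 3.6, 3.7, 3.75]
  gripper: [5, 5, 5, 5, 5, 5, 5, 5]

```text
clock: 36.1
tcp_pos: [0.5706, 0.0039, 0.0953]
ee_rot: [2.482, 1.925, 0.006]
ft_force: [2.7, 4.3, -2.7]
width: 0.0084
grip_force: 59.2
```

```bash
python3 -c "
from h import *
avg(4)"
```

```text
tau6 [0.0347 0.0699 0.0396 0.0178] Tz [ 0.01   0.024 -0.013 -0.043] means [ 0.04  -0.005  2.712  4.555 -2.58 ]
t 36.25 tcp [0.5706 0.0039 0.0953] xang 75.6 tilt -1.0 q1,q6 deg [  0.3 104.7] F [ 2.86  4.74 -2.81] Tz [ 1.044 -0.493 -0.043] w 8.5 g 59.2
```

Call:
move_arm:
  linear:
    - [0.01, 0.01, 0.01]
    - [0.02, 0.01, 0.014]
    - [0.02, 0.01, 0.017]
    - [0.02, 0.01, 0.019]
    - [0.02, 0.01, 0.021]
    - [0.02, 0.01, 0.022]
    - [0.02, 0.01, 0.023]
    - [0.02, 0.01, 0.023]
  twist: [0.8, 1.6, 2.4, 3.0, 3.4, 3.6, 3.7, 3.75]
  gripper: [5, 5, 5, 5, 5, 5, 5, 5]

```text
clock: 37.05
tcp_pos: [0.5715, 0.0036, 0.0948]
ee_rot: [2.895, 1.217, 0.006]
ft_force: [3.3, 2.8, 3.8]
width: 0.0082
grip_force: 59.8
```

```bash
python3 -c "
from h import *
avg(4)"
```

```text
tau6 [0.0335 0.0595 0.0365 0.0135] Tz [ 0.117 -0.017  0.006 -0.022] means [0.036 0.021 4.122 2.449 4.224]
t 37.2 tcp [0.5714 0.0036 0.0947] xang 45.6 tilt -1.0 q1,q6 deg [  0.4 134.7] F [4.16 2.58 4.38] Tz [ 0.503 -0.941 -0.022] w 8.5 g 60.1
```

Call:
move_arm:
  linear:
    - [0, 0, 0]
    - [0, 0, 0]
    - [0, 0, 0]
    - [0, 0, 0.002]
    - [0, 0, 0.003]
    - [0, 0, 0.004]
    - [0, 0, 0.005]
    - [0, 0, 0.005]
  twist: [0.8, 1.6, 2.4, 3.0, 3.4, 3.6, 3.7, 3.75]
  gripper: [5, 5, 5, 5, 5, 5, 5, 5]

```text
clock: 38.0
tcp_pos: [0.5719, 0.0028, 0.0943]
ee_rot: [3.111, 0.425, 0.007]
ft_force: [5.8, -0.7, 2.8]
width: 0.0081
grip_force: 59.9
```

```bash
python3 -c "
from h import *
avg(4)"
```

```text
tau6 [0.0745 0.1091 0.0757 0.0524] Tz [0.116 0.027 0.076 0.076] means [ 0.078  0.074  6.229 -0.422  3.088]
t 38.15 tcp [0.5719 0.0028 0.0943] xang 15.6 tilt -1.0 q1,q6 deg [  0.3 164.7] F [ 6.26 -0.14  3.23] Tz [ 0.171 -1.359  0.076] w 8.2 g 59.9
```

Call:
move_arm:
  linear:
    - [0, 0, 0]
    - [0, 0, 0]
    - [0, 0, -0.4]
    - [0, 0, -1.0]
    - [0, 0, -1.1]
    - [0, 0, -1.1]
    - [0, 0, -1.1]
    - [0, 0, -1.1]
  twist: [0, 0, 0, 0, -1.05, -2.1, -3.15, -4.2]
  gripper: [36, 36, 36, 36, 36, 36, 36, 36]

```text
clock: 38.95
tcp_pos: [0.5679, 0.0032, 0.1361]
ee_rot: [-2.852, -1.316, 0.006]
ft_force: [0.1, -0.1, 0.6]
width: 0.0357
grip_force: 0.0
```

Call:
move_arm:
  linear:
    - [0, 0, 0]
    - [0, 0, 0]
    - [0, 0, 0]
    - [0, 0, 0]
    - [0, 0, 0]
    - [0, 0, 0]
    - [0, 0, 0]
    - [0, 0, 0]
  twist: [-1.05, -2.1, -3.15, -4.2, -5.25, -6.3, -7.35, -8.4]
  gripper: [36, 36, 36, 36, 36, 36, 36, 36]

```text
clock: 39.75
tcp_pos: [0.5678, 0.0032, 0.136]
ee_rot: [-1.646, -2.672, 0.005]
ft_force: [0.3, -0.1, -0.2]
width: 0.036
grip_force: 0.0
```

Call:
move_arm:
  linear:
    - [0, 0, 0]
    - [0, 0, 0]
    - [0, 0, 0]
    - [0, 0, 0]
    - [0, 0, 0]
    - [0, 0, 0]
    - [0, 0, 0]
    - [0, 0, 0]
  twist: [-1.05, -2.1, -3.15, -4.2, -5.25, -6.3, -7.35, -8.4]
  gripper: [36, 36, 36, 36, 36, 36, 36, 36]

```text
clock: 40.55
tcp_pos: [0.5678, 0.0032, 0.136]
ee_rot: [0.108, -3.135, 0.001]
ft_force: [0.1, -0.6, 0.1]
width: 0.0358
grip_force: 0.0
```

```bash
python3 -c "
from h import *
go(.572,.003,.0955,-164.4)"
```

```text
t 40.55 tcp [0.5678 0.0032 0.136 ] xang -176.1 tilt -1.0 q1,q6 deg [ 0.3 -3.6] F [ 0.07 -0.63  0.05] Tz [-0.     0.009  0.07 ] w 35.8 g 0.0
shift units [-0.109 -0.011  1.011] twist -1.46
```

Call:
move_arm:
  linear:
    - [-0.06, -0.01, 0.3]
    - [-0.12, -0.01, 0.6]
    - [-0.12, -0.01, 0.9]
    - [-0.12, -0.01, 1.01]
    - [-0.12, -0.01, 1.01]
    - [-0.12, -0.01, 1.01]
    - [-0.12, -0.01, 1.01]
    - [-0.12, -0.01, 1.01]
  twist: [-0.8, -1.45, -1.45, -1.45, -1.45, -1.45, -1.45, -1.45]
  gripper: [36, 36, 36, 36, 20, 5, 5, 5]

```text
clock: 41.35
tcp_pos: [0.5742, 0.0034, 0.0969]
ee_rot: [0.415, -3.114, 0.0]
ft_force: [-0.8, -0.8, -1.6]
width: 0.0081
grip_force: 59.0
```

Call:
move_arm:
  linear:
    - [0, 0, 0.002]
    - [0, 0, 0.004]
    - [0, 0, 0.006]
    - [0, 0, 0.007]
    - [0, 0, 0.008]
    - [0, 0, 0.009]
    - [0, 0, 0.01]
    - [0, 0, 0.01]
  twist: [0.5, 0.95, 1.3, 1.55, 1.75, 1.88, 1.95, 2.0]
  gripper: [5, 5, 5, 5, 5, 5, 5, 5]

```text
clock: 42.15
tcp_pos: [0.5744, 0.0024, 0.0967]
ee_rot: [0.024, 3.141, -0.003]
ft_force: [-0.8, -5.5, -0.5]
width: 0.0081
grip_force: 59.4
```

```bash
python3 -c "
from h import *
avg(4)"
```

```text
tau6 [0.1632 0.2091 0.1802 0.16  ] Tz [0.197 0.184 0.182 0.179] means [ 0.178  0.186 -1.317 -5.199  0.573]
t 42.3 tcp [0.5744 0.0024 0.0967] xang 179.1 tilt -1.0 q1,q6 deg [0.3 1.2] F [-1.03 -5.96  1.07] Tz [-1.131  0.363  0.179] w 7.9 g 59.4
```

Call:
move_arm:
  linear:
    - [0, 0, 0.002]
    - [0, 0, 0.004]
    - [0, 0, 0.005]
    - [0, 0, 0.006]
    - [0, 0, 0.006]
    - [0, 0, 0.006]
    - [0, 0, 0.006]
    - [0, 0, 0.006]
  twist: [0.3, 0.55, 0.8, 0.95, 1.05, 1.13, 1.2, 1.25]
  gripper: [5, 5, 5, 5, 5, 5, 5, 5]

```text
clock: 43.1
tcp_pos: [0.5744, 0.0018, 0.0966]
ee_rot: [0.298, 3.127, -0.005]
ft_force: [-2.6, -6.8, 1.0]
width: 0.0081
grip_force: 59.5
```

```bash
python3 -c "
from h import *
avg(4)"
```

```text
tau6 [0.2238 0.2663 0.2431 0.2236] Tz [0.314 0.227 0.214 0.28 ] means [ 0.239  0.259 -2.405 -6.707  1.379]
t 43.25 tcp [0.5744 0.0018 0.0965] xang 169.1 tilt -1.0 q1,q6 deg [ 0.3 11.1] F [-2.35 -7.25  1.62] Tz [-1.431  0.481  0.28 ] w 8.1 g 59.5
```

Call:
move_arm:
  linear:
    - [0, 0, 0]
    - [0, 0, 0]
    - [0, 0, -0.3]
    - [0, 0, -0.9]
    - [0, 0, -1.6]
    - [0, 0, -2.3]
    - [0, 0, -2.6]
    - [0, 0, -2.6]
  twist: [0, 0, 0, 0, 0, 0, 0, 0]
  gripper: [36, 36, 36, 36, 36, 36, 36, 36]

```text
clock: 44.05
tcp_pos: [0.5762, 0.0039, 0.203]
ee_rot: [0.295, 3.122, 0.002]
ft_force: [0.1, -0.7, -0.1]
width: 0.0363
grip_force: 0.0
```

```bash
python3 -c "
from h import *
st(); print(bot.hand_in())"
```

```text
t 44.05 tcp [0.5762 0.0039 0.203 ] xang 169.2 tilt -1.0 q1,q6 deg [ 0.4 11.2] F [ 0.1  -0.66 -0.09] Tz [-0.012 -0.002  0.016] w 36.3 g 0.0
the job is handed in; nothing more can be done
None
```

I tightened all four wing nuts in cross order, each to about 0.24 N m at the wrist, then let go and handed the job in at 44 s; I did not re-check the first nuts after tightening the later ones, and the hand-in returned no verdict.

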